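# Close the filter flap on the kitchen caddy

## Robot

A 6-joint arm with a two-finger parallel gripper is mounted at the origin on the work surface. World frame = base frame: x ahead of the robot, y to its left, z up, the work surface at z = 0. Lengths are in m, angles in rad, forces in N, time in s.
With the tool pointing down it reaches from about 0.325 to 0.85 m from the base axis. Payload 4.4 kg.
Tool frame: the origin (TCP) lies midway between the tips of the shut fingers; the grasp point (between the pads) lies 19 mm behind it; z points along the fingers, y is the direction in which the jaws open and shut (so a half turn about z gives the same grasp; the last joint's range is limited). The gripper opens to 94 mm and grips with 3 to 60 N. Pads are 16 mm wide; open, the fingers measure 119 mm over their backs; the gripper's body (75 mm by 177 mm) begins 78 mm behind the grasp point.
Start: joints at [1.069, 0.207, 1.542, -0, 1.393, -0.15], TCP at [0.198, 0.54, 0.205] pointing down, gripper open.
Joint ranges: [-2.73, 2.73], [-0.86, 2.22], [0.23, 2.46], [-1.11, 4.25], [0.08, 2.63], [-2.82, 2.82]. Speed limits (rad/s): [2.79, 2.79, 3.14, 3.14, 3.14, 3.14].

## Interface

Orientations are given as a unit quaternion [x, y, z, w].
In Python, from workcell import robot, cams, hand_in, models gives the robot as it stands.
- The arm moves only by the tool play_rows, never from a script. Its argument "increments" is a list of rows, each an object of numbers: "x", "y", "z": the shift along the tool's x, y, z in m; "rx", "ry", "rz": the turn, a rotation vector about the tool's x, y, z in rad. In form: [{"x": .., "y": .., "z": .., "rx": .., "ry": .., "rz": ..}, ...]. A call has 1 to 5 rows; each row shifts and turns the commanded pose from where the row before left it, along the tool's axes as they then stand; what a row does not reach is not made up. A row lasts 1/8 s, in which the tool goes at most 62.5 mm and 10.7 degrees, less where a joint would pass 70% of its speed; a pose out of reach is approached as far as the arm can. A call with a gripper value outside its range is refused whole. "hand" is the gripper command: -1 is shut, 1 is fully open, values between are in proportion, set as the call begins (left out, the last holds). The fingers move at their own pace and stop on an object; the grip force is fixed at half the most. Time passes only in rows, so rows that do not move let the fingers close. It gives the time, the measured TCP pose, the force and the opening at its end, in the units of the state.
- robot.read_state(): the state, without advancing time (a new reading comes with each control period).
- cams.capture(name): name is "scene" or "top" or "wrist"; returns a dict with "img" (420x560x3 uint8, blue, green, red), "K" (3x3 intrinsics, pixels), "rvec" (rotation vector, rad) and "tvec" (3), from world to camera coordinates, as OpenCV has them. Camera axes: x right, y down, z forward; pixel columns grow to the right and rows downward; lengths in m; the calibration is good to about 2 mm. A picture is of the moment at which its call begins. There is no depth.
- hand_in(): hands the job in, once; it reports no verdict.
Trained networks look in a picture, given as the dict that the camera call returned (one of the last four; its "shot" number tells which), for a name from the list of things; names that differ only in an ending like _2 or _b are one class to them, and where a whole thing is asked for, a point or a joint stands for the part that bears it (a point fixed in the world has none). Each returns a list of dicts, best first, with "p" (0 to 1); they miss things now and then, are a little off and sometimes report something else, mostly with a low value. They report only what shows in the picture. A call takes as long as a camera call. They do not tell look-alikes from the thing itself.
- models.masks_of(picture, target): "region" (420x560 bool, what is visible of it).
- models.pinpoint(picture, target): "xyz" ([x, y, z] in m, in world coordinates, good to about 4 mm: a listed point, or the origin of a listed thing).
The state is a dict: "time_s": time; "q": joint angles; "dq": joint speeds; "joint_torque": joint torques, N m; "tool_pos": TCP position; "eef_rot": TCP orientation; "ft_force": force on the tool from outside, world axes, zero at the start; "moment": the same for the moment, N m; "finger_gap": opening from 0.0 (shut) to 1.0 (fully open).
Only numpy, scipy, OpenCV 4.12 (cv2) and the standard library are available. Lean on these libraries where they do the work, as an engineer would, in place of code of your own. Each camera call takes 0.05 s, during which the arm holds its last target.

## Task

The flap over the filter on the caddy's lid stands open. With the fingertips, fold it down flat over the filter, then push it on by its raised ridge so that its edge is tucked fully home beneath the retaining lip and stays shut when let go. Only push and press: do not lift or shove the caddy, and leave the filter in its seat and the canister, bowl and bottle opener as they stand.

Things in the scene. Friction and masses are not known exactly. Their poses are not given: they have to be found in the camera images.
- caddy: Green plastic food-waste caddy with a flat grey lid, 246 x 206 mm, lid top 170 mm high, about 2.6 kg, standing loose on the trolley. Origin: centre of its underside; z up, x from the flap's hinge towards the retaining lip, y along the hinge. Black bail handle swung back low on the +x side (to x = 143 mm, 115 mm high). On the lid, from -x to +x: hinge, filter seat (rails 6 mm high), lip.
- flap (a joint): Hinge of the green flap, rad: 0 = flat over the filter (stop), pi/2 = upright, larger = leaning back to the caddy's -x, stop at 2.3. Starts at 1.2 to 1.8. Springy: it stays put near its start, but if let go flat without being tucked it springs up to about 0.9 rad. Some 1 N at the edge folds it.
- flap_slide (a joint): How far the hinge pin with the flap has slid along the caddy's +x to the lip, m: 0 to 0.020 (stop). About 4 N moves it; it stays where left. Starts at 0 to 0.004. With the flap flat, its edge is 8 mm short of the lip at 0, level with the lip's edge at 0.008 and 12 mm beneath it at 0.020. If slid past 0.008 while up, the flap lands on top of the lip: slide it back first.
- flap_hinge (a point): Point on the flap's hinge axis, middle of its width, 11 mm above the lid's top (181 mm above the trolley). At slide 0 it lies at x = -50 mm of the caddy. Its orientation is the caddy's.
- flap_edge (a point): Middle of the flap's free edge, 88 mm from the hinge axis. The flap is a plate 4 mm thick, centred on the hinge axis, 72 mm wide, with a tongue 46 mm wide over the last 18 mm. Axes turn with the flap: x from hinge to edge, z out of the upper face (away from the filter; the back face when open).
- flap_ridge (a point): Middle of the crest of the straight thumb ridge on the flap's upper face, 58 mm from the hinge axis: 56 mm long across the flap, 6 mm thick, standing 9 mm above the face. Same axes as flap_edge. With the flap flat, the face between hinge and ridge (about 50 mm of room) is 13 mm above the lid's top.
- lip_edge (a point): Middle of the lower front edge of the retaining lip, a bent steel bridge fixed on the lid at caddy x = +46 to +72 mm, 64 mm long in y, 5 mm thick, its underside 14.5 mm above the lid's top: 1.5 mm above the flat flap's upper face, so the tongue slides in beneath it.
- cartridge: Black plastic filter cartridge, 46 x 50 x 5 mm, loose in its seat on the lid beneath the flap; origin at the centre of its underside, on the lid's top. It stays where it is.
- canister: White ceramic canister with a cork-sealed lid and a small knob, 102 mm across, 148 mm high, loose on the trolley, beside the caddy. Origin: centre of its underside. Leave alone.
- bowl: Grey-beige collapsible bowl, 148 mm across, 52 mm high, loose on the trolley, beside the caddy. Origin: centre of its underside. Leave alone.
- opener: Flat steel bottle opener, 118 mm long, 5 mm thick, with a ring end, lying loose on the trolley. Origin: underside, near its middle. Leave alone.
There are look-alikes about, which are no part of the job. Of the things shaped like the cartridge, the black one is meant.

How it is judged:
By the outcome, as a careful person would: the job done as asked, in the order asked, and still so for the second after the job is handed in, with the robot touching nothing.
It also fails if it takes over 42 s, if anything falls off the work surface, if the arm or the gripper's body presses on something with over 40 N, if the wrist force passes 120 N, or if a joint passes its speed limit or range.

## Working session

There is one attempt and no reset: what is moved stays moved. The work goes in short steps, Python scripts to look and compute and a tool call to move; the robot and the scene stay as the last step left them, time stands still between calls to the robot, and variables do not carry over. Pictures are saved under pics/ and viewed, and the job is handed in when it is done.

Besides the shell and the picture viewer there is one more tool, called after "Emit:" by a JSON object that holds its "fn" and its "kwargs", one argument or row to a line. play_rows: Moves the arm, as the interface text tells. Its arguments: {"type":"object","properties":{"increments":{"type":"array","items":{"type":"object","properties":{"x":{"type":"number"},"y":{"type":"number"},"z":{"type":"number"},"rx":{"type":"number"},"ry":{"type":"number"},"rz":{"type":"number"}}}},"hand":{"type":"number"}},"required":["increments"]}

```bash
ls; mkdir -p pics; python3 - <<'E'
from workcell import robot,cams,models
import cv2
s=robot.read_state();print(s)
for n in ["scene","top"]:
    p=cams.capture(n);cv2.imwrite(f"pics/{n}0.png",p["img"])
    for t in ["caddy","flap_hinge","flap_edge","flap_ridge","lip_edge","cartridge","canister","bowl"]:
        r=models.pinpoint(p,t);print(n,t,[(x["p"],x["xyz"]) for x in r[:3]])
E
```

```text
pics
{'time_s': 0.0, 'q': array([ 1.06950545e+00,  2.07417813e-01,  1.54291293e+00, -1.29236908e-05,
        1.39350326e+00, -1.50504024e-01]), 'dq': array([ 0.00099968, -0.0009129 ,  0.00036173,  0.00155496, -0.00059072,
       -0.00153189]), 'joint_torque': array([ 3.94074577e-04, -3.70874798e+01, -2.81420553e+01,  6.99068327e-02,
        3.60535516e-02, -1.72553810e-04]), 'tool_pos': array([0.19722238, 0.53927388, 0.20431152]), 'eef_rot': array([ 1.74494303e-01,  9.84657546e-01, -1.06372129e-03, -3.52769247e-04]), 'ft_force': array([-0.45083476,  0.36401598, -0.26064608]), 'moment': array([ 0.0641652 ,  0.03071686, -0.00162153]), 'finger_gap': 0.9990108905326295}
scene caddy [(0.78, [0.5905, 0.0243, -0.0014])]
scene flap_hinge [(0.92, [0.5497, 0.0456, 0.1818])]
scene flap_edge [(0.76, [0.555, 0.0424, 0.2702])]
scene flap_ridge [(0.68, [0.5425, 0.0483, 0.2408])]
scene lip_edge [(0.79, [0.6308, 0.0023, 0.1839])]
scene cartridge [(0.65, [0.8017, -0.028, 0.0063]), (0.51, [0.5788, 0.0253, 0.1688]), (0.51, [0.5115, 0.2388, 0.0014])]
scene canister []
scene bowl [(0.81, [0.6944, 0.2273, 0.0021])]
top caddy []
top flap_hinge [(0.58, [0.547, 0.0479, 0.1793])]
top flap_edge [(0.58, [0.5492, 0.0393, 0.2679])]
top flap_ridge [(0.73, [0.5419, 0.0467, 0.2372])]
top lip_edge [(0.6, [0.6313, 0.0046, 0.1871])]
top cartridge [(0.89, [0.5839, 0.0272, 0.1652]), (0.75, [0.5113, 0.2394, 0.0029]), (0.7, [0.8041, -0.0255, -0.0032])]
top canister [(0.91, [0.471, -0.2042, 0.0003])]
top bowl [(0.93, [0.6948, 0.2245, -0.0055])]
```

View pics/scene0.png

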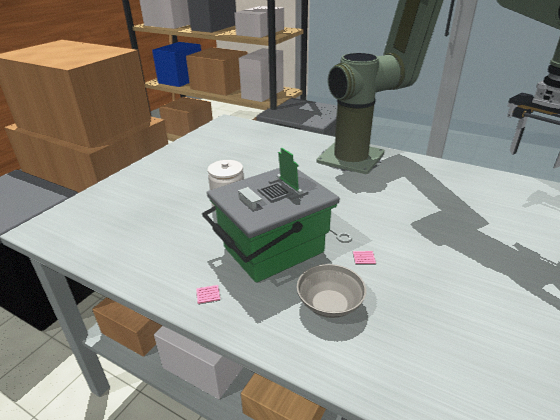

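View pics/top0.png

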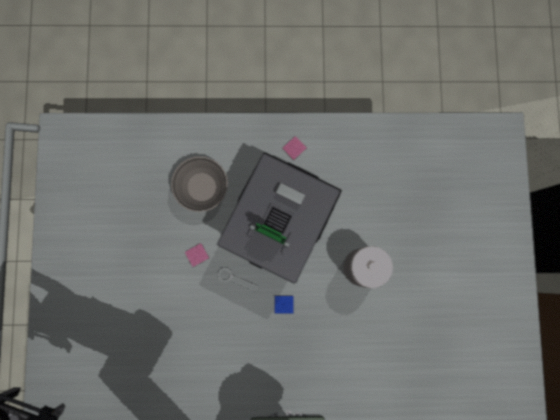

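The scene view shows the flap upright at about (290,170) with the lip at (249,197). In the top view the flap is at (270,233), the lip at (290,193), and the lid corners at about (264,153), (341,190), (296,283) and (219,245). Next I'll refine the caddy pose.

```bash
cat > h.py <<'E'
import numpy as np,cv2
from scipy.spatial.transform import Rotation as R
def ray(p,uv,z):
    Rm=cv2.Rodrigues(p["rvec"])[0];C=-Rm.T@np.ravel(p["tvec"])
    d=Rm.T@np.linalg.inv(p["K"])@np.array([uv[0],uv[1],1.]);return C+d*(z-C[2])/d[2]
def proj(p,X):
    return cv2.projectPoints(np.array(X,float).reshape(-1,3),p["rvec"],p["tvec"],p["K"],None)[0].reshape(-1,2)
E
python3 - <<'E'
from h import *
from workcell import cams,models
p=cams.capture("top")
c=[ray(p,u,.17)[:2] for u in [(264,153),(341,190),(296,283),(219,245)]]
print(np.round(c,4))
for i in range(4):
    d=c[(i+1)%4]-c[i];print(np.linalg.norm(d),np.degrees(np.arctan2(d[1],d[0])))
print(np.mean(c,0))
im=cv2.resize(p["img"][130:310,190:370],None,fx=3.3,fy=3.3,interpolation=cv2.INTER_CUBIC);cv2.imwrite("pics/top1.png",im)
for k in models.masks_of(p,"flap_edge")[:2]:
    print(k["p"],cv2.minAreaRect(np.argwhere(k["region"])[:,::-1].astype(np.float32)))
m=models.masks_of(p,"caddy")
for k in m[:2]:
    b=cv2.minAreaRect(np.argwhere(k["region"])[:,::-1].astype(np.float32));print(k["p"],b,cv2.boxPoints(b))
E
```

```text
[[ 0.745   0.0556]
 [ 0.6546 -0.1263]
 [ 0.4377 -0.0163]
 [ 0.5267  0.1614]]
0.2030756016140814 -116.42941949365354
0.24322177481259924 153.12613842850305
0.19879357429080544 63.40033204497379
0.24263559679066804 -25.863559815228655
[0.59102183 0.01861166]
0.7 ((276.60003662109375, 220.30003356933594), (21.913463592529297, 19.677398681640625), 26.56505012512207)
0.59 ((270.20001220703125, 232.6000213623047), (32.199378967285156, 8.944271087646484), 26.56505012512207)
0.97 ((278.9000244140625, 217.20001220703125), (90.33714294433594, 107.77847290039062), 26.56505012512207) [[214.40002 245.20003]
 [262.60004 148.80002]
 [343.40002 189.2    ]
 [295.2     285.6    ]]
```

View pics/top1.png

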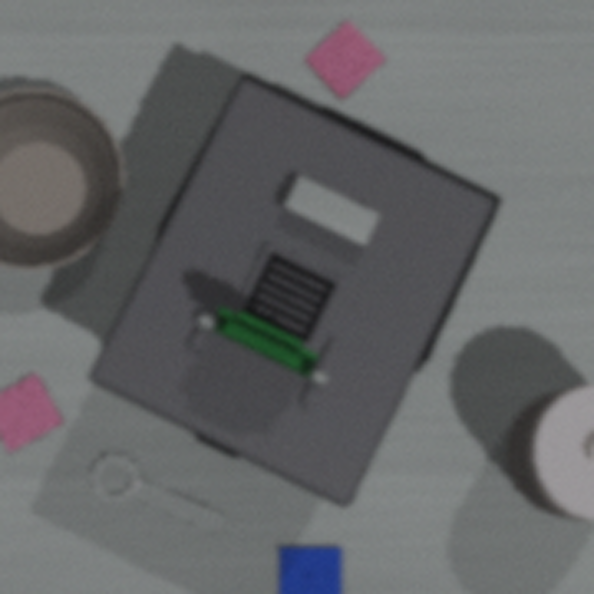

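```bash
cat >> h.py <<'E'
a=np.radians(-26.6);H=np.array([.5485,.045,.181])
ex=np.array([np.cos(a),np.sin(a),0]);ey=np.array([-np.sin(a),np.cos(a),0]);ez=np.array([0,0,1.])
Rt=np.c_[-ex,ey,-ez]
def where(s):
    d=s["tool_pos"]-H
    return np.round(np.r_[d@ex,d@ey,d[2]]*1000,1)
def go(s,X,Y,Z):  # target in hinge frame mm -> tool delta
    t=H+(X*ex+Y*ey+Z*ez)/1000
    r=R.from_quat(s["eef_rot"]);return r.inv().apply(t-s["tool_pos"])*1000, (r.inv()*R.from_matrix(Rt)).as_rotvec()
E
python3 - <<'E'
from h import *
from workcell import robot
s=robot.read_state();print(where(s));print(go(s,-50,0,130))
E
```

```text
[-535.4  285.5   24.5]
(array([-449.9495358 , -338.58427498, -105.54301327]), array([ 1.06694611e-05, -3.53410271e-06,  1.13471798e-01]))
```

Emit:
{"fn": "play_rows", "kwargs": {
  "hand": -1,
  "increments": [
    {"z": -0.05},
    {"z": -0.055},
    {"x": -0.035,"y": -0.026},
    {"x": -0.035,"y": -0.026},
    {"x": -0.035,"y": -0.026}
  ]
}}

```text
$.increments[0]: bad value
```

Emit:
{"fn": "play_rows", "kwargs": {
  "increments": [
    {"x": -0.035,"y": -0.026},
    {"x": -0.035,"y": -0.026},
    {"x": -0.035,"y": -0.026},
    {"x": -0.035,"y": -0.026},
    {"x": -0.035,"y": -0.026}
  ]
}}

```text
$.increments[0]: bad value
```

Emit:
{"fn": "play_rows", "kwargs": {
  "increments": [
    {"x": -0.035,"y": -0.026},
    {"x": -0.035,"y": -0.026},
    {"x": -0.035,"y": -0.026},
    {"x": -0.035,"y": -0.026},
    {"rz": 0.113}
  ]
}}

```text
$.increments[0]: bad value
```

```bash
python3 - <<'E'
from h import *
from workcell import robot
s=robot.read_state();print(where(s),s["time_s"]);print(go(s,-50,0,130),s["finger_gap"],s["ft_force"])
E
```

```text
[-535.4  285.5   24.5] 1.05
(array([-449.9495358 , -338.58427498, -105.54301327]), array([ 1.06694611e-05, -3.53410271e-06,  1.13471798e-01])) 1.0006252910999585 [ 0.81972527 -0.61539521 -0.68881516]
```

Emit:
{"fn": "play_rows", "kwargs": {
  "hand": -1,
  "increments": [
    {"x": 0,"y": 0,"z": -0.05,"rx": 0,"ry": 0,"rz": 0},
    {"x": 0,"y": 0,"z": -0.055,"rx": 0,"ry": 0,"rz": 0},
    {"x": -0.035,"y": -0.026,"z": 0,"rx": 0,"ry": 0,"rz": 0},
    {"x": -0.035,"y": -0.026,"z": 0,"rx": 0,"ry": 0,"rz": 0},
    {"x": -0.035,"y": -0.026,"z": 0,"rx": 0,"ry": 0,"rz": 0}
  ]
}}

```text
time_s: 1.68
tool_pos: [0.27, 0.4296, 0.3107]
eef_rot: [0.174, 0.985, 0.0, 0.0]
ft_force: [1.2, -0.1, -0.1]
finger_gap: 0.505
```

Emit:
{"fn": "play_rows", "kwargs": {
  "increments": [
    {"x": -0.035,"y": -0.026,"z": 0,"rx": 0,"ry": 0,"rz": 0},
    {"x": -0.035,"y": -0.026,"z": 0,"rx": 0,"ry": 0,"rz": 0},
    {"x": -0.035,"y": -0.026,"z": 0,"rx": 0,"ry": 0,"rz": 0},
    {"x": -0.035,"y": -0.026,"z": 0,"rx": 0,"ry": 0,"rz": 0},
    {"x": -0.035,"y": -0.026,"z": 0,"rx": 0,"ry": 0,"rz": 0}
  ]
}}

```text
time_s: 2.3
tool_pos: [0.3897, 0.2472, 0.3107]
eef_rot: [0.174, 0.985, 0.0, 0.0]
ft_force: [0.2, 0.5, 0.8]
finger_gap: 0.009
```

Emit:
{"fn": "play_rows", "kwargs": {
  "increments": [
    {"x": -0.035,"y": -0.026,"z": 0,"rx": 0,"ry": 0,"rz": 0},
    {"x": -0.035,"y": -0.026,"z": 0,"rx": 0,"ry": 0,"rz": 0},
    {"x": -0.035,"y": -0.026,"z": 0,"rx": 0,"ry": 0,"rz": 0},
    {"x": -0.035,"y": -0.026,"z": 0,"rx": 0,"ry": 0,"rz": 0},
    {"x": 0,"y": 0,"z": 0,"rx": 0,"ry": 0,"rz": 0.113}
  ]
}}

```text
time_s: 2.92
tool_pos: [0.486, 0.1001, 0.3102]
eef_rot: [0.233, 0.972, -0.0, -0.0]
ft_force: [-0.4, 0.4, -0.5]
finger_gap: 0.008
```

```bash
python3 - <<'E'
from h import *
from workcell import robot
s=robot.read_state();print(where(s),s["time_s"]);print(go(s,-50,0,130),s["finger_gap"],s["ft_force"])
E
```

```text
[-80.5  21.3 129.2] 2.925
(array([-30.67898323, -21.1127158 ,  -0.7991855 ]), array([-0.00067527,  0.00015235, -0.00701391])) 0.007954862933490695 [-0.35459623  0.39616205 -0.51590088]
```

Emit:
{"fn": "play_rows", "kwargs": {
  "increments": [
    {"x": -0.033,"y": -0.021,"z": 0,"rx": 0,"ry": 0,"rz": 0},
    {"x": 0,"y": 0,"z": 0.045,"rx": 0,"ry": 0,"rz": 0},
    {"x": 0,"y": 0,"z": 0.044,"rx": 0,"ry": 0,"rz": 0},
    {"x": 0,"y": 0,"z": 0,"rx": 0,"ry": 0,"rz": 0}
  ]
}}

```text
time_s: 3.42
tool_pos: [0.5018, 0.0691, 0.2177]
eef_rot: [0.23, 0.973, -0.001, -0.004]
ft_force: [0.9, 0.7, 0.2]
finger_gap: 0.004
```

```bash
python3 - <<'E'
from h import *
from workcell import robot,cams,models
s=robot.read_state();print(where(s),s["time_s"],s["ft_force"])
for n in ["scene","wrist","top"]:
    p=cams.capture(n)
    for t in ["flap_hinge","flap_edge","flap_ridge","lip_edge"]:
        for r in models.pinpoint(p,t)[:1]: print(n,t,r["p"],where({"tool_pos":np.array(r["xyz"])}))
    im=p["img"]
    if n=="scene": im=cv2.resize(im[100:310,180:400],None,fx=2.6,fy=2.6)
    cv2.imwrite(f"pics/{n}2.png",im)
E
```

```text
[-52.5   0.6  36.7] 3.425 [0.90541518 0.69705654 0.21393138]
scene flap_hinge 0.95 [-0.   0.7  1.1]
scene flap_edge 0.82 [ 7.9  1.  93.6]
scene flap_ridge 0.72 [-6.1  1.  56.8]
scene lip_edge 0.87 [95.5 -2.2  1.2]
wrist flap_edge 0.64 [ 5.7  4.  87.4]
wrist lip_edge 0.87 [96.  -1.5  2.1]
top lip_edge 0.59 [95.1  2.6  4.6]
```

View pics/scene2.png

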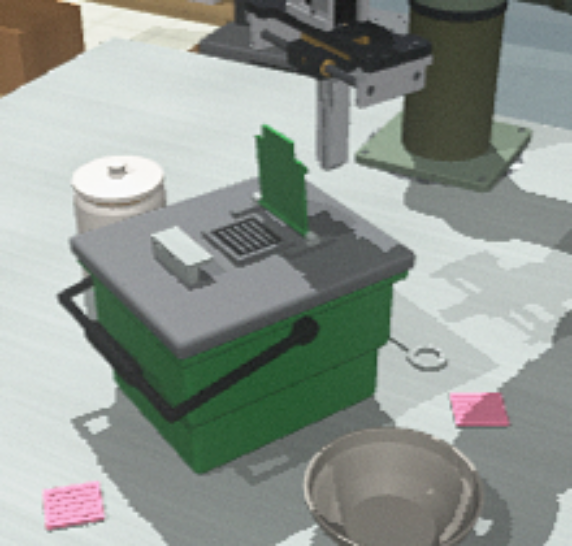

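View pics/wrist2.png

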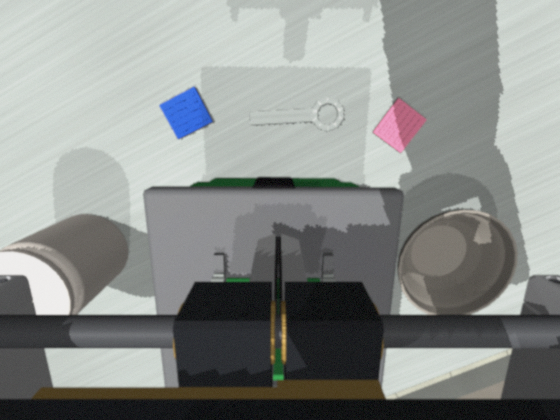

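The scene picture shows the shut fingers at about (332,120), behind the flap at about (283,185). The positions match the geometry, so I'll start folding.

Emit:
{"fn": "play_rows", "kwargs": {
  "increments": [
    {"x": -0.016,"y": -0.001,"z": 0,"rx": 0,"ry": 0,"rz": 0},
    {"x": -0.012,"y": 0,"z": 0,"rx": 0,"ry": 0,"rz": 0},
    {"x": -0.007,"y": 0,"z": 0,"rx": 0,"ry": 0,"rz": 0},
    {"x": -0.007,"y": 0,"z": 0,"rx": 0,"ry": 0,"rz": 0},
    {"x": -0.007,"y": 0,"z": 0,"rx": 0,"ry": 0,"rz": 0}
  ]
}}

```text
time_s: 4.8
tool_pos: [0.5485, 0.0461, 0.2212]
eef_rot: [0.23, 0.973, -0.0, -0.0]
ft_force: [-0.3, 0.2, -0.4]
finger_gap: 0.004
```

```bash
cat > look.py <<'E'
import sys
from h import *
from workcell import robot,cams,models
k=sys.argv[1]
s=robot.read_state();f=s["ft_force"];print(where(s),s["time_s"],"F",np.round([f@ex,f@ey,f[2]],1))
p=cams.capture("scene")
for t in ["flap_hinge","flap_edge","flap_ridge","lip_edge","caddy"]:
    for r in models.pinpoint(p,t)[:1]: print(t,r["p"],where({"tool_pos":np.array(r["xyz"])}))
cv2.imwrite(f"pics/s{k}.png",cv2.resize(p["img"][120:290,190:360],None,fx=3.3,fy=3.3,interpolation=cv2.INTER_CUBIC))
E
python3 look.py 3
```

```text
[-0.5  1.  40.2] 4.8 F [-0.4  0.1 -0.4]
flap_hinge 0.82 [-0.4 -0.7  3.5]
flap_edge 0.91 [29.7  2.3 86.8]
flap_ridge 0.77 [ 9.5 -2.1 57.3]
lip_edge 0.73 [93.3 -2.4  0.4]
caddy 0.97 [  48.3   -0.6 -184. ]
```

View pics/s3.png

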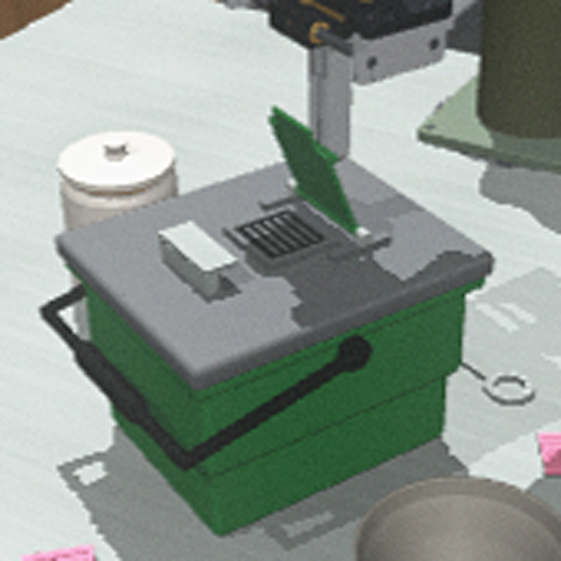

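The fingers are pushing the flap over: edge at about (275,112), roughly 1.2 rad, with the slide unchanged. Continuing.

Emit:
{"fn": "play_rows", "kwargs": {
  "increments": [
    {"x": -0.007,"y": 0,"z": 0.001,"rx": 0,"ry": 0,"rz": 0},
    {"x": -0.007,"y": 0,"z": 0.001,"rx": 0,"ry": 0,"rz": 0},
    {"x": -0.007,"y": 0,"z": 0.002,"rx": 0,"ry": 0,"rz": 0},
    {"x": -0.004,"y": 0,"z": 0.004,"rx": 0,"ry": 0,"rz": 0},
    {"x": -0.003,"y": 0,"z": 0.004,"rx": 0,"ry": 0,"rz": 0}
  ]
}}

```text
time_s: 5.72
tool_pos: [0.574, 0.0334, 0.2094]
eef_rot: [0.23, 0.973, -0.0, 0.0]
ft_force: [0.3, -0.4, 1.4]
finger_gap: 0.006
```

```bash
python3 look.py 4
```

```text
[28.   1.1 28.4] 5.725 F [ 0.5 -0.2  1.4]
flap_hinge 0.71 [ 0.3  0.4 -1.8]
flap_edge 0.7 [69.7  1.5 53.3]
flap_ridge 0.53 [38.6 -0.6 39.9]
lip_edge 0.81 [92.4 -2.9  0.5]
caddy 0.66 [  44.9   -1.4 -181.7]
```

View pics/s4.png

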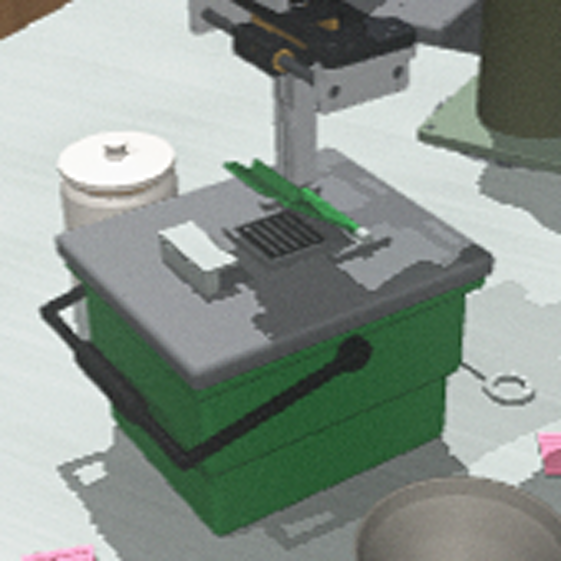

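The flap is at about 0.6 rad with the fingertip behind the ridge at about (300,180). Continuing the arc down.

Emit:
{"fn": "play_rows", "kwargs": {
  "increments": [
    {"x": -0.003,"y": 0,"z": 0.005,"rx": 0,"ry": 0,"rz": 0},
    {"x": -0.002,"y": 0,"z": 0.005,"rx": 0,"ry": 0,"rz": 0},
    {"x": -0.002,"y": 0,"z": 0.005,"rx": 0,"ry": 0,"rz": 0},
    {"x": -0.001,"y": 0,"z": 0.004,"rx": 0,"ry": 0,"rz": 0},
    {"x": 0,"y": 0,"z": 0.003,"rx": 0,"ry": 0,"rz": 0}
  ]
}}

```text
time_s: 6.65
tool_pos: [0.5808, 0.0301, 0.1872]
eef_rot: [0.23, 0.973, 0.0, 0.0]
ft_force: [1.9, -0.6, 0.8]
finger_gap: 0.003
```

Emit:
{"fn": "play_rows", "kwargs": {
  "increments": [
    {"x": 0,"y": 0,"z": 0.002,"rx": 0,"ry": 0,"rz": 0},
    {"x": 0,"y": 0,"z": 0.001,"rx": 0,"ry": 0,"rz": 0},
    {"x": 0,"y": 0,"z": 0,"rx": 0,"ry": 0,"rz": 0}
  ]
}}

```text
time_s: 7.02
tool_pos: [0.5804, 0.0303, 0.1844]
eef_rot: [0.23, 0.973, 0.0, -0.0]
ft_force: [0.2, -0.2, 1.1]
finger_gap: 0.007
```

```bash
python3 look.py 5
```

```text
[35.1  1.1  3.4] 7.025 F [ 0.2 -0.1  1.1]
flap_hinge 0.76 [ 0.4 -0.4 -0.8]
flap_edge 0.74 [84.1 -0.6  3.5]
flap_ridge 0.56 [56.3 -2.7 11.2]
lip_edge 0.81 [94.  -0.9  1.6]
caddy 0.92 [  48.1    0.5 -184.5]
```

View pics/s5.png

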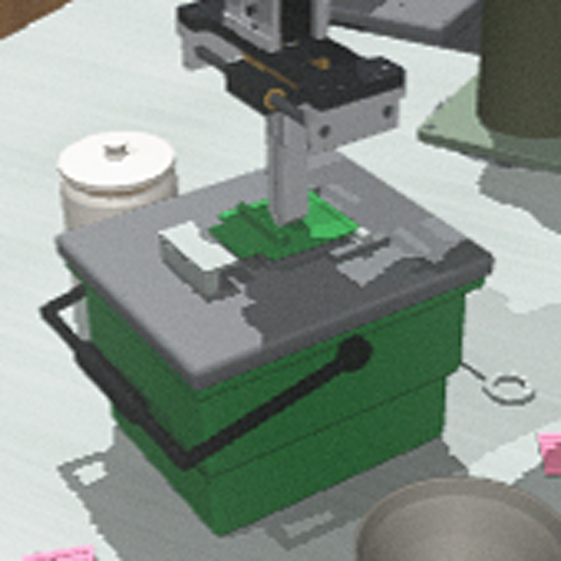

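The flap is almost flat, with the tip about 1 mm above where the flat face should be. I'll press gently until the force rises.

Emit:
{"fn": "play_rows", "kwargs": {
  "increments": [
    {"x": 0,"y": 0,"z": 0.001,"rx": 0,"ry": 0,"rz": 0},
    {"x": 0,"y": 0,"z": 0,"rx": 0,"ry": 0,"rz": 0}
  ]
}}

```text
time_s: 7.58
tool_pos: [0.5805, 0.0302, 0.1834]
eef_rot: [0.23, 0.973, 0.0, -0.0]
ft_force: [0.5, -0.8, 1.3]
finger_gap: 0.004
```

Emit:
{"fn": "play_rows", "kwargs": {
  "increments": [
    {"x": 0,"y": 0,"z": 0.001,"rx": 0,"ry": 0,"rz": 0},
    {"x": 0,"y": 0,"z": 0,"rx": 0,"ry": 0,"rz": 0}
  ]
}}

```text
time_s: 7.82
tool_pos: [0.5805, 0.0302, 0.1831]
eef_rot: [0.23, 0.973, 0.0, 0.0]
ft_force: [-1.3, -0.1, 4.7]
finger_gap: 0.007
```

Contact: 4.7 N at exactly the flat-face height. Next I'll slide forward to the ridge.

Emit:
{"fn": "play_rows", "kwargs": {
  "increments": [
    {"x": -0.004,"y": 0,"z": 0,"rx": 0,"ry": 0,"rz": 0},
    {"x": -0.004,"y": 0,"z": 0,"rx": 0,"ry": 0,"rz": 0},
    {"x": -0.003,"y": 0,"z": 0,"rx": 0,"ry": 0,"rz": 0},
    {"x": -0.002,"y": 0,"z": 0,"rx": 0,"ry": 0,"rz": 0},
    {"x": -0.002,"y": 0,"z": 0,"rx": 0,"ry": 0,"rz": 0}
  ]
}}

```text
time_s: 8.45
tool_pos: [0.5929, 0.024, 0.183]
eef_rot: [0.23, 0.973, 0.0, -0.001]
ft_force: [-4.3, 0.6, 7.5]
finger_gap: 0.005
```

```bash
python3 look.py 6
```

```text
[49.1  1.1  2. ] 8.45 F [-4.1 -1.4  7.5]
flap_hinge 0.9 [15.4  0.3  2.3]
flap_edge 0.81 [101.2  -1.9   5.8]
flap_ridge 0.7 [68.9  0.4 10.1]
lip_edge 0.72 [91.5 -0.8  0.8]
caddy 0.62 [  50.4   -0.4 -181.3]
```

View pics/s6.png

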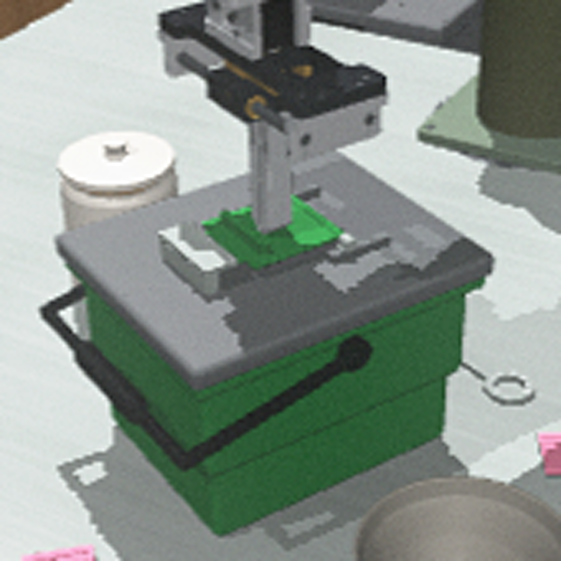

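The flap has slid about 12 mm. The tip is still at flat height (Z 2.0) and the tongue is going in at the lip, about (205,235). I'll continue in small steps and watch the force.

Emit:
{"fn": "play_rows", "kwargs": {
  "increments": [
    {"x": -0.001,"y": 0,"z": 0,"rx": 0,"ry": 0,"rz": 0},
    {"x": -0.001,"y": 0,"z": 0,"rx": 0,"ry": 0,"rz": 0},
    {"x": -0.001,"y": 0,"z": 0,"rx": 0,"ry": 0,"rz": 0},
    {"x": 0,"y": 0,"z": 0,"rx": 0,"ry": 0,"rz": 0}
  ]
}}

```text
time_s: 9.25
tool_pos: [0.5956, 0.0226, 0.183]
eef_rot: [0.23, 0.973, 0.0, -0.001]
ft_force: [-4.1, 0.8, 6.3]
finger_gap: 0.005
```

Emit:
{"fn": "play_rows", "kwargs": {
  "increments": [
    {"x": -0.001,"y": 0,"z": 0,"rx": 0,"ry": 0,"rz": 0},
    {"x": -0.001,"y": 0,"z": 0,"rx": 0,"ry": 0,"rz": 0},
    {"x": 0,"y": 0,"z": 0,"rx": 0,"ry": 0,"rz": 0}
  ]
}}

```text
time_s: 9.62
tool_pos: [0.5974, 0.0217, 0.183]
eef_rot: [0.23, 0.973, 0.0, -0.001]
ft_force: [-3.9, -0.6, 6.7]
finger_gap: 0.004
```

```bash
python3 look.py 7
```

```text
[54.2  1.1  2. ] 9.625 F [-3.2 -2.3  6.7]
flap_hinge 0.65 [19.9 -2.6  0.5]
flap_edge 0.71 [107.5   1.1   0.5]
flap_ridge 0.81 [76.9  0.1  7.2]
caddy 0.56 [  46.5    2.3 -182.1]
```

Emit:
{"fn": "play_rows", "kwargs": {
  "increments": [
    {"x": -0.001,"y": 0,"z": 0,"rx": 0,"ry": 0,"rz": 0},
    {"x": 0,"y": 0,"z": 0,"rx": 0,"ry": 0,"rz": 0}
  ]
}}

```text
time_s: 10.18
tool_pos: [0.5983, 0.0213, 0.183]
eef_rot: [0.23, 0.973, 0.0, -0.001]
ft_force: [-3.9, 1.6, 6.1]
finger_gap: 0.007
```

Emit:
{"fn": "play_rows", "kwargs": {
  "increments": [
    {"x": -0.001,"y": 0,"z": 0,"rx": 0,"ry": 0,"rz": 0},
    {"x": 0,"y": 0,"z": 0,"rx": 0,"ry": 0,"rz": 0}
  ]
}}

```text
time_s: 10.42
tool_pos: [0.5985, 0.0212, 0.1829]
eef_rot: [0.23, 0.973, 0.0, -0.002]
ft_force: [-6.6, 2.2, 7.0]
finger_gap: 0.0
```

Emit:
{"fn": "play_rows", "kwargs": {
  "increments": [
    {"x": -0.0005,"y": 0,"z": -0.0003,"rx": 0,"ry": 0,"rz": 0},
    {"x": 0,"y": 0,"z": 0,"rx": 0,"ry": 0,"rz": 0}
  ]
}}

```text
time_s: 10.68
tool_pos: [0.599, 0.021, 0.1829]
eef_rot: [0.23, 0.973, 0.0, -0.002]
ft_force: [-4.4, 1.0, 6.6]
finger_gap: 0.001
```

```bash
python3 look.py 8
```

```text
[55.9  1.1  1.9] 10.675 F [-4.4 -1.1  6.6]
flap_hinge 0.93 [19.1  1.1  1.8]
flap_edge 0.94 [106.2   1.9   4.1]
flap_ridge 0.75 [77.9  0.2  9. ]
lip_edge 0.65 [94.  -1.1  0.9]
caddy 0.61 [  51.7   -0.6 -182.1]
```

View pics/s8.png

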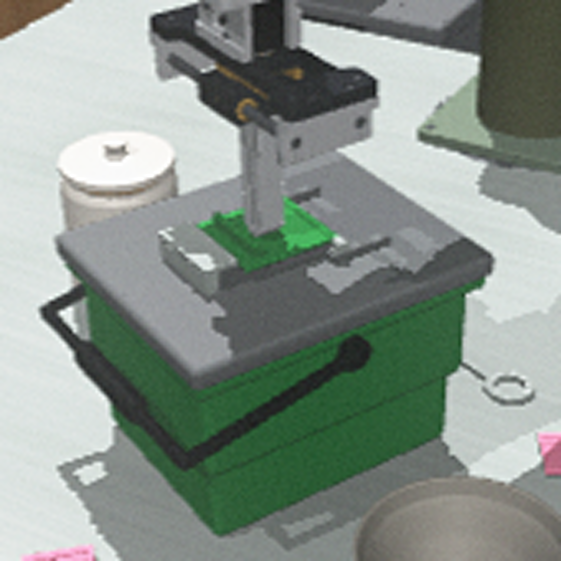

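The tongue is well under the lip at about (215,240) and the caddy's outline hasn't moved. The force is still sliding level, so the stop isn't confirmed yet.

Emit:
{"fn": "play_rows", "kwargs": {
  "increments": [
    {"x": -0.001,"y": 0,"z": 0,"rx": 0,"ry": 0,"rz": 0},
    {"x": 0,"y": 0,"z": 0,"rx": 0,"ry": 0,"rz": 0}
  ]
}}

```text
time_s: 11.22
tool_pos: [0.5998, 0.0206, 0.1829]
eef_rot: [0.23, 0.973, 0.0, -0.002]
ft_force: [-4.6, 1.7, 6.4]
finger_gap: 0.007
```

Emit:
{"fn": "play_rows", "kwargs": {
  "increments": [
    {"x": -0.001,"y": 0,"z": 0,"rx": 0,"ry": 0,"rz": 0},
    {"x": 0,"y": 0,"z": 0,"rx": 0,"ry": 0,"rz": 0}
  ]
}}

```text
time_s: 11.48
tool_pos: [0.6007, 0.0202, 0.1829]
eef_rot: [0.23, 0.973, 0.0, -0.002]
ft_force: [-3.4, 1.8, 6.4]
finger_gap: 0.001
```

```bash
python3 look.py 9; python3 - <<'E'
import cv2,numpy as np
a=cv2.imread("pics/s3.png",0)[330:,80:480].astype(np.float32);b=cv2.imread("pics/s9.png",0)[330:,80:480].astype(np.float32)
print(np.array(cv2.phaseCorrelate(a,b,cv2.createHanningWindow(a.shape[::-1],cv2.CV_32F))[0])/3.3,"px")
E
```

```text
[57.8  1.2  1.9] 11.475 F [-3.8  0.1  6.4]
flap_hinge 0.57 [18.3 -2.   1.8]
flap_edge 0.7 [106.   -2.8   4.2]
flap_ridge 0.75 [74.9 -2.3 10.5]
lip_edge 0.94 [92.5 -0.7  2.8]
caddy 0.71 [  47.9    0.  -184. ]
[ 0.01111532 -0.0031574 ] px
```

View pics/s9.png

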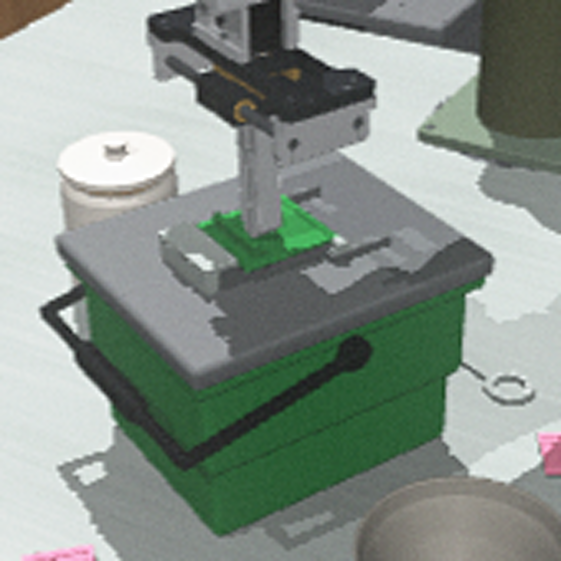

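The flap's pixels are unchanged between the last two pictures while the finger moved 2 mm, so friction carried the flap and the finger is now slipping towards the ridge. The caddy has shifted 0.01 px. I'll lighten the press and go on until the ridge itself is pushed.

Emit:
{"fn": "play_rows", "kwargs": {
  "increments": [
    {"x": 0,"y": 0,"z": -0.0005,"rx": 0,"ry": 0,"rz": 0},
    {"x": -0.002,"y": 0,"z": 0,"rx": 0,"ry": 0,"rz": 0},
    {"x": -0.002,"y": 0,"z": 0,"rx": 0,"ry": 0,"rz": 0},
    {"x": 0,"y": 0,"z": 0,"rx": 0,"ry": 0,"rz": 0}
  ]
}}

```text
time_s: 12.28
tool_pos: [0.6061, 0.0174, 0.1831]
eef_rot: [0.23, 0.973, 0.0, -0.0]
ft_force: [-2.6, 1.0, 2.7]
finger_gap: 0.004
```

Emit:
{"fn": "play_rows", "kwargs": {
  "increments": [
    {"x": -0.001,"y": 0,"z": 0,"rx": 0,"ry": 0,"rz": 0},
    {"x": 0,"y": 0,"z": 0,"rx": 0,"ry": 0,"rz": 0}
  ]
}}

```text
time_s: 12.52
tool_pos: [0.6069, 0.017, 0.1831]
eef_rot: [0.23, 0.973, 0.0, -0.0]
ft_force: [-2.6, 0.8, 2.9]
finger_gap: 0.006
```

Emit:
{"fn": "play_rows", "kwargs": {
  "increments": [
    {"x": -0.001,"y": 0,"z": 0,"rx": 0,"ry": 0,"rz": 0},
    {"x": 0,"y": 0,"z": 0,"rx": 0,"ry": 0,"rz": 0}
  ]
}}

```text
time_s: 12.78
tool_pos: [0.607, 0.0169, 0.183]
eef_rot: [0.23, 0.973, 0.0, -0.001]
ft_force: [-4.6, 1.6, 3.6]
finger_gap: 0.004
```

Emit:
{"fn": "play_rows", "kwargs": {
  "increments": [
    {"x": -0.001,"y": 0,"z": 0,"rx": 0,"ry": 0,"rz": 0},
    {"x": 0,"y": 0,"z": 0,"rx": 0,"ry": 0,"rz": 0}
  ]
}}

```text
time_s: 13.02
tool_pos: [0.607, 0.0169, 0.1829]
eef_rot: [0.23, 0.973, 0.0, -0.002]
ft_force: [-6.7, 3.0, 5.1]
finger_gap: 0.006
```

```bash
python3 look.py 10
```

```text
[64.9  1.1  1.9] 13.025 F [-7.3 -0.4  5.1]
flap_hinge 0.56 [20.2  1.   1. ]
flap_edge 0.81 [108.3  -1.2   3.1]
flap_ridge 0.57 [78.4 -2.1  9.4]
lip_edge 0.88 [93.   0.1  2.2]
caddy 0.88 [  48.1    1.6 -180.2]
```

Emit:
{"fn": "play_rows", "kwargs": {
  "increments": [
    {"x": -0.001,"y": 0,"z": -0.0007,"rx": 0,"ry": 0,"rz": 0},
    {"x": 0,"y": 0,"z": 0,"rx": 0,"ry": 0,"rz": 0}
  ]
}}

```text
time_s: 13.58
tool_pos: [0.6071, 0.0169, 0.1829]
eef_rot: [0.23, 0.973, 0.0, -0.003]
ft_force: [-7.1, 4.1, 3.6]
finger_gap: 0.009
```

It is blocked at about 8 N with no motion, so the flap is at the stop. I'll relieve the push and withdraw.

Emit:
{"fn": "play_rows", "kwargs": {
  "increments": [
    {"x": 0.005,"y": 0,"z": -0.002,"rx": 0,"ry": 0,"rz": 0},
    {"x": 0.003,"y": 0,"z": -0.005,"rx": 0,"ry": 0,"rz": 0},
    {"x": 0.002,"y": 0,"z": -0.03,"rx": 0,"ry": 0,"rz": 0},
    {"x": 0.04,"y": 0,"z": -0.04,"rx": 0,"ry": 0,"rz": 0},
    {"x": 0.05,"y": 0,"z": -0.03,"rx": 0,"ry": 0,"rz": 0}
  ]
}}

```text
time_s: 14.2
tool_pos: [0.5208, 0.06, 0.293]
eef_rot: [0.231, 0.973, 0.0, 0.002]
ft_force: [1.1, 0.7, 0.5]
finger_gap: 0.002
```

Emit:
{"fn": "play_rows", "kwargs": {
  "increments": [
    {"x": 0.055,"y": 0,"z": -0.01,"rx": 0,"ry": 0,"rz": 0},
    {"x": 0,"y": 0,"z": 0,"rx": 0,"ry": 0,"rz": 0},
    {"x": 0,"y": 0,"z": 0,"rx": 0,"ry": 0,"rz": 0},
    {"x": 0,"y": 0,"z": 0,"rx": 0,"ry": 0,"rz": 0}
  ]
}}

```text
time_s: 14.7
tool_pos: [0.4718, 0.0843, 0.3004]
eef_rot: [0.23, 0.973, -0.0, -0.0]
ft_force: [0.2, -0.0, -0.5]
finger_gap: 0.005
```

```bash
python3 look.py 11;  python3 - <<'E'
import cv2,numpy as np
from workcell import cams
a=cv2.imread("pics/s3.png",0)[330:,80:480].astype(np.float32);b=cv2.imread("pics/s11.png",0)[330:,80:480].astype(np.float32)
print(np.array(cv2.phaseCorrelate(a,b,cv2.createHanningWindow(a.shape[::-1],cv2.CV_32F))[0])/3.3,"px")
for n in ["wrist","top"]: cv2.imwrite(f"pics/{n}11.png",cams.capture(n)["img"])
E
```

```text
[-86.2   0.8 119.4] 14.7 F [ 0.2  0.1 -0.5]
flap_edge 0.67 [109.   -0.2   3.6]
flap_ridge 0.63 [80.4 -0.4 11.2]
lip_edge 0.68 [93.1 -0.3  1.2]
caddy 0.68 [  50.8    1.1 -180.6]
[0.03019834 0.01124821] px
```

View pics/s11.png

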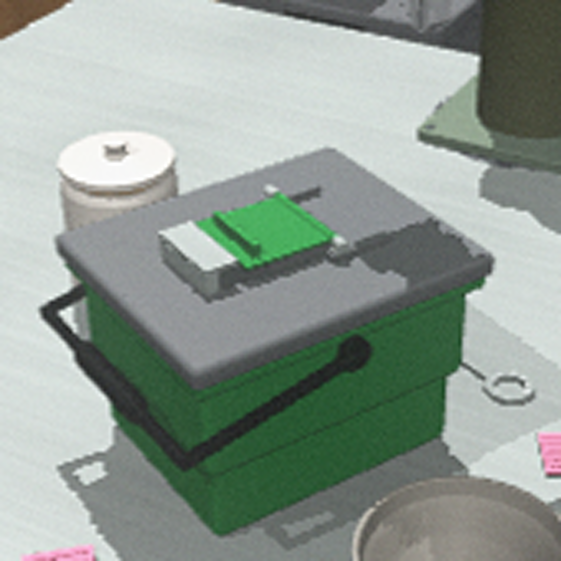

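View pics/wrist11.png

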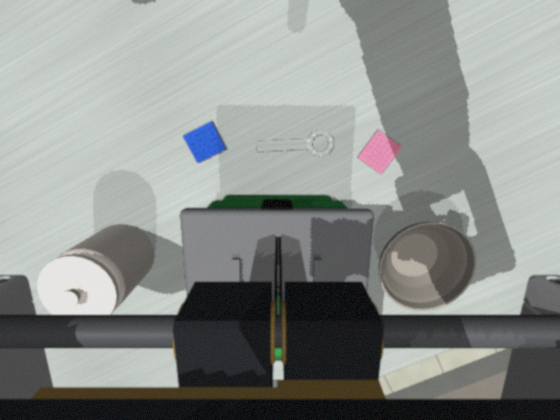

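With the fingers withdrawn, the flap stays flat (ridge at about (237,235)) with its tongue under the lip at about (205,240). The caddy is unmoved and the arm is clear, so I'm handing in.

```bash
python3 -c "
from workcell import hand_in
print(hand_in())"
```

```text
the job is handed in; nothing more can be done
None
```

The flap is folded flat over the filter, its edge is tucked under the retaining lip, and it stayed shut when I let go. I handed the job in at about 15 s of the 42 s allowed.

- **Folding:** I used the shut fingertips from the hinge side and pressed with about 5 N until the tip reached flat-face height.
- **Sliding:** Most of the slide came from friction under the pressing fingertip, not from the ridge. I noticed this, lightened the press and carried on until the finger was against the ridge. It then held about 8 N with no movement, so I take the flap to be at its end stop.
- **Last checks:** After I withdrew, the flap lay flat. Its edge was measured about 15 mm past the lip's edge, against 12 mm nominal; the measurements are only good to about 4 mm.
- **Other things:** The caddy shifted 0.03 px in the scene view, which is nothing measurable. The canister, bowl and opener looked unmoved. The filter is now under the flap, so I couldn't see it at the end; nothing touched it, and it lay in its seat when last seen.

No check failed. The only oddity was that the tool position and the detected ridge position disagreed during the slide, and that is what showed the friction carry.

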